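# Slide the ink tin round the castings to its stop

### The arm

A 7-joint arm with a two-finger parallel gripper is mounted at the origin on a cart in front of the work surface, level with it; the furniture and walls round the work are solid. World frame = base frame: x ahead of the robot, y to its left, z up, the work surface at z = 0. Lengths are in m, angles in rad, forces in N, time in s.
With the tool pointing down it reaches from about 0.425 to 1.025 m from the base axis. Payload 9.4 kg.
Tool frame: the origin (TCP) lies between the finger pads; the fingertips stand 14 mm ahead of it and the grasp point (between the pads) lies 5 mm behind it; z points along the fingers, y is the line along which they close (so a half turn about z gives the same grasp; the last joint's range is limited). The gripper opens to 85 mm and grips with 20 to 120 N. Pads are 22 mm wide; open, the fingers measure 114 mm over their backs; the gripper's body (76 mm by 85 mm) begins 54 mm behind the grasp point. The pads swing forward as they close: fully open they stand 13 mm farther back than shut.
Start: joints at [-1.389, 0.599, -0.003, 1.599, 0.002, 0.943, -0.08], TCP at [0.186, 0.701, 0.245] pointing down, gripper open.
Joint ranges: [-2.57, 2.57], [-0.35, 1.97], [-1.29, 1.29], [0.11, 2.56], [-1.05, 4.19], [0.11, 1.86], [-2.63, 2.63]. Speed limits (rad/s): [2.22, 2.22, 3.01, 3.01, 3.14, 3.14, 3.14].

### API

Orientations are given as [roll, pitch, yaw] about the fixed x, y, z axes, in that order (R = Rz(yaw) Ry(pitch) Rx(roll)).
In Python, from bench import robot gives the robot as it stands. The module is installed in compiled form; this text tells all that it offers.
- The arm moves only by the shell command python3 -m crank 'ROWS'. ROWS is JSON, a list of rows, each a list of 7 numbers: the shift along the tool's x, y, z in mm, then the turn, a rotation vector about the tool's x, y, z in degrees, then the closure, from -1 (fully open) to 1 (shut). In form: [[dx, dy, dz, ax, ay, az, gripper], ...]. A call has 1 to 8 rows; each row shifts and turns the commanded pose from where the row before left it, along the tool's axes as they then stand; what a row does not reach is not made up. A row lasts 1/12 s, in which the tool goes at most 41.7 mm and 7.16 degrees, less where a joint would pass 70% of its speed; a pose out of reach is approached as far as the arm can. A call with a gripper value outside its range is refused whole. The fingers move at their own pace and stop on an object; the grip force is fixed at half the most. Time passes only in rows, so rows that do not move let the fingers close. It gives the time, the measured TCP pose, the force, the opening and the grip force at its end, in the units of the state.
- robot.get_obs(): the state, without advancing time (a new reading comes with each control period).
- robot.capture(name): name is "scene" or "top" or "wrist"; returns (picture, depth): 384x512x3 uint8, red, green, blue; 384x512 float32, m along the optical axis (not along the pixel's ray), 0 where there is no reading.
- robot.camera_params(name): a dict with "mtx" (3x3 intrinsics, pixels), "pose" (4x4, takes a point from camera to world coordinates). Camera axes: x right, y up, looking along -z (the intrinsics and any distortion apply to the point x, -y, -z); pixel columns grow to the right and rows downward; lengths in m; the calibration is good to about 2 mm. A picture is of the moment at which its call begins: read the wrist's pose just before it. camera_params takes no time and is no camera call; for the wrist camera it gives the pose at the moment of the call.
- robot.sign_off(): hands the job in; it is judged then, once.
The state is a dict: "time": time; "joints": joint angles; "qvel": joint speeds; "effort": joint torques, N m; "eef_pos": TCP position; "tool_rot": TCP orientation; "contact_force": force on the tool from outside, world axes, zero at the start; "wrist_torque": the same for the moment, N m; "opening": finger opening in m; "finger_force": force on a finger pad.
Only numpy, scipy, OpenCV 4.12 (cv2) and the standard library are available. Lean on these libraries where they do the work, as an engineer would, in place of code of your own. Each camera call takes 0.05 s, during which the arm holds its last target. There are 200 camera calls.

### The job

Push the dark ink tin along the bench, without gripping, lifting or tipping it, round the cast rail and the housing casting without the tin or the robot touching either of them, and into the bay between the two aluminium guide bars. Slide it on until you feel it meet the orange stop, press it there for half a second with about 5 N, then leave it standing against the stop. The stop is held only by a light friction brake and its setting must not be shifted; leave the things lying round about where they are.

Things in the scene. Friction and masses are not known exactly. Their poses are not given: they have to be found in the camera images.
- tin: Dark round ink tin with a pale lid, loose, 69 mm in diameter and 60 mm high (the straight wall reaches 56 mm), about 0.18 kg give or take 40 percent. Origin at the centre of its underside. Pushed below 30 mm of height it slides without tipping, with a friction of about 0.5 to 2 N; it stays centred when pushed by two fingertips set about 36 mm apart.
- bay: Fixed bay: two parallel aluminium guide bars 26 mm high, 74 mm clear between them, joined at the rear by a blue bridge 34 mm high. Origin on the bench midway between the bars; +x points into the bay (the way the tin goes in). Bars: x = 2 to 90 mm, 14 mm thick plus foot flanges; their mouths flare to about 100 mm over x = -16 to 2 mm. All within 70 mm either side of the x axis.
- stop_zone (a point): Middle of the range in which the orange stop's face may stand: on the bay's x axis at x = 43 mm, 16 mm up, fixed to the bay (it does not follow the stop). The stop is 46 mm wide, 30 mm high, slides along the bay's x and is set anew each time, its face up to 8 mm either side of here, unmeasured: feel for it. It holds still below 10 N and slips back at about 12 N.
- rail: Fixed light-metal cast rail lying flat, 50 mm (x) by 241 mm (y) and 29 mm high. Origin at the centre of its underside, long side along its y axis. Not to be touched by the tin or the robot.
- casting: Fixed light-metal housing casting lying flat, 96 mm (x) by 236 mm (y) and 47 mm high. Origin at the centre of its underside, long side along its y axis. Not to be touched by the tin or the robot.
- mug: Loose steel mug, 71 by 103 mm and 82 mm high, beyond the bay on the right. Bystander, to be left alone. Origin at its underside.
- oiler: Loose red oil can with a bent spout, 71 by 106 mm and 191 mm high, near the right edge. Bystander, to be left alone. Origin at its underside.
- spanner: Loose spanner, 36 by 227 mm and 6 mm thick, lying along the back edge. Bystander, to be left alone. Origin at the centre of its underside.
- marker: Loose marker pen, 136 mm long and 17 mm thick, on the left. Bystander, to be left alone. Origin at the centre of its underside.
Things that resemble listed ones, but are neither listed nor needed, are in the scene too. Leave any yellow look-alike of the tin alone.

How it is judged:
By the outcome, as a careful person would: the job done as asked, in the order asked, and still so for the second after the job is handed in, with the robot touching nothing.
It also fails if it takes over 61 s, if anything falls off the work surface, if the arm or the gripper's body presses on something with over 40 N, if the wrist force passes 120 N, or if a joint passes its speed limit or range.

## Working session

There is one attempt and no reset: what is moved stays moved. The work goes in short steps, Python scripts to look and compute and a shell command to move; the robot and the scene stay as the last step left them, time stands still between calls to the robot, and variables do not carry over. Pictures are saved under pics/ and viewed, at most 10 in all, crops included, and the job is handed in when it is done.

```bash
mkdir -p pics
cat > h.py <<'E'
import numpy as np, cv2
from bench import robot
def cap(n, f):
    p=robot.camera_params(n); im,d=robot.capture(n)
    np.savez('pics/'+f+'.npz',im=im,d=d,mtx=p['mtx'],pose=p['pose'])
    cv2.imwrite('pics/'+f+'.png',cv2.cvtColor(im,cv2.COLOR_RGB2BGR))
def load(f): return np.load('pics/'+f+'.npz')
def cloud(z):
    d=z['d'];K=z['mtx'];v,u=np.indices(d.shape)
    P=np.stack([(u-K[0,2])/K[0,0]*d,-(v-K[1,2])/K[1,1]*d,-d],-1)
    return P@z['pose'][:3,:3].T+z['pose'][:3,3]
E
python3 - <<'E'
from h import *
cap('top','top0');cap('scene','scene0')
o=robot.get_obs();print({k:np.round(v,3).tolist() for k,v in o.items()})
p=robot.camera_params('top');print(p)
im=cv2.imread('pics/top0.png');cv2.imwrite('pics/top0b.png',cv2.resize(im,(800,600),interpolation=cv2.INTER_CUBIC))
E
```

```text
{'time': 0.1, 'joints': [-1.389, 0.6, -0.003, 1.6, 0.002, 0.943, -0.08], 'qvel': [-0.0, -0.001, 0.001, -0.001, 0.0, -0.001, -0.0], 'effort': [0.006, -77.799, 1.57, -25.863, 0.013, 0.005, 0.0], 'eef_pos': [0.185, 0.7, 0.245], 'tool_rot': [-3.14, 0.0, 2.883], 'contact_force': [0.172, 1.292, -0.508], 'wrist_torque': [-0.042, -0.018, -0.029], 'finger_force': 0.0, 'opening': 0.086}
{'mtx': array([[442.70844326,   0.        , 254.48288526],
       [  0.        , 442.70844326, 187.0455678 ],
       [  0.        ,   0.        ,   1.        ]]), 'pose': array([[ 0.02327836,  0.9931697 , -0.11433317,  0.35400405],
       [-0.99970265,  0.02395564,  0.0045532 , -0.01104405],
       [ 0.00726103,  0.11419319,  0.99343203,  1.43926319],
       [ 0.        ,  0.        ,  0.        ,  1.        ]])}
```

View pics/top0b.png

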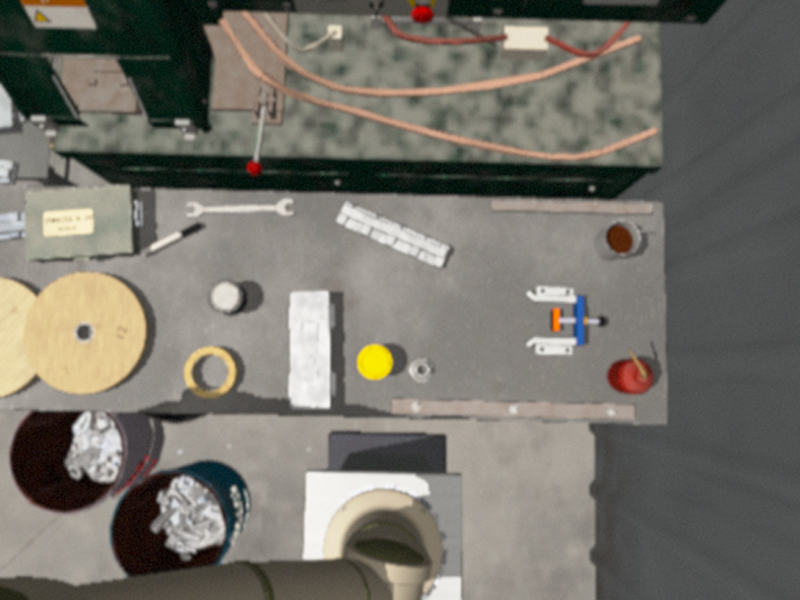

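View pics/scene0.png

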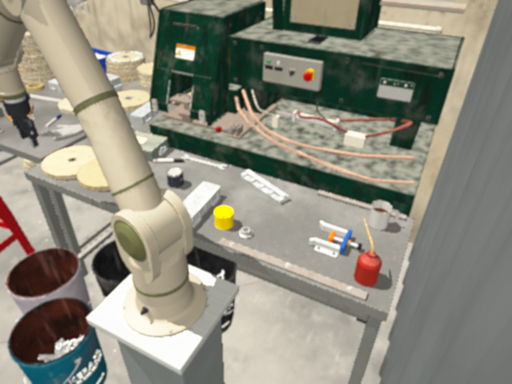

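The top view (800x600) shows the tin at (228,297), the casting at (310,348) and the rail at (393,234). The bay is at (560,320) with its mouth facing left, and the yellow look-alike is at (375,362). The scene view agrees. I'll get metric positions from the depth.

Run:
```python
from h import *
z=load('top0');P=cloud(z)
s=0.64
def box(n,u0,v0,u1,v1,h0,h1):
    Q=P[int(v0*s):int(v1*s),int(u0*s):int(u1*s)].reshape(-1,3)
    Q=Q[(Q[:,2]>h0)&(Q[:,2]<h1)]
    r=cv2.minAreaRect((Q[:,:2]*1000).astype(np.float32))
    print(n,len(Q),'mean',Q.mean(0).round(4),'rect',np.round(r[0],1),np.round(r[1],1),round(r[2],1));print('   corners',cv2.boxPoints(r).round(0).tolist())
T=P[int(300*s):int(340*s),int(420*s):int(500*s)].reshape(-1,3);print('table z',np.median(T[:,2]))
box('tin',205,275,255,320,.045,.075)
box('casting',280,283,340,415,.02,.06)
box('rail',330,195,460,275,.014,.045)
box('bay',522,280,592,360,.012,.05)
box('bars',522,280,574,360,.018,.032)
box('upperbar',522,280,574,304,.016,.034)
box('lowerbar',522,335,574,360,.016,.034)
box('bridge',574,290,588,350,.02,.05)
box('stop',548,304,566,335,.014,.045)
box('yellow',350,340,400,385,.04,.075)
```

```text
table z -0.0006874548293197558
tin 379 mean [0.4959 0.3293 0.0571] rect [496.1 329.8] [66.2 66.4] 46.2
   corners [[449.0, 329.0], [497.0, 283.0], [543.0, 331.0], [495.0, 377.0]]
casting 1879 mean [0.3937 0.1567 0.0454] rect [394.9 158.1] [234.7  88.2] 3.2
   corners [[275.0, 196.0], [280.0, 108.0], [514.0, 121.0], [510.0, 209.0]]
rail 845 mean [ 0.6391 -0.0035  0.024 ] rect [638.3  -2.8] [240.9  50. ] 67.3
   corners [[569.0, -104.0], [615.0, -124.0], [708.0, 99.0], [662.0, 118.0]]
bay 602 mean [ 0.4676 -0.3545  0.0264] rect [ 466.9 -347.7] [132.5 113.4] 89.2
   corners [[409.0, -413.0], [523.0, -415.0], [524.0, -282.0], [411.0, -281.0]]
bars 340 mean [ 0.4682 -0.3343  0.025 ] rect [ 466.8 -330. ] [ 95.2 113. ] 89.1
   corners [[410.0, -377.0], [522.0, -378.0], [524.0, -283.0], [411.0, -281.0]]
upperbar 136 mean [ 0.5122 -0.3309  0.0246] rect [ 512.  -330.4] [95.3 18.1] 86.1
   corners [[500.0, -377.0], [518.0, -379.0], [524.0, -283.0], [506.0, -282.0]]
lowerbar 133 mean [ 0.4232 -0.3277  0.0246] rect [ 424.1 -328.8] [18.3 95.5] 5.3
   corners [[411.0, -282.0], [419.0, -377.0], [438.0, -376.0], [429.0, -280.0]]
bridge 204 mean [ 0.4662 -0.3893  0.0311] rect [ 467.5 -392.2] [ 27.4 102.1] 89.5
   corners [[416.0, -405.0], [518.0, -406.0], [519.0, -379.0], [417.0, -378.0]]
stop 78 mean [ 0.4674 -0.3434  0.026 ] rect [ 466.9 -348.4] [44.3 26.5] 0.3
   corners [[445.0, -335.0], [445.0, -362.0], [489.0, -362.0], [489.0, -335.0]]
yellow 385 mean [0.3724 0.0263 0.0571] rect [373.2  26. ] [65.1 65.4] 1.3
   corners [[340.0, 58.0], [341.0, -7.0], [406.0, -6.0], [405.0, 59.0]]
```

```bash
cat > plan.py <<'E'
import sys, json
from h import *
# plan(targets): targets = (cx,cy,heading_deg,tcp_z, n) in mm; C lies L mm ahead of TCP along heading (= tool -x)
def plan(targets,g,L=40.0,q=0.5,start=None):
    o=robot.get_obs(); p=np.array(start[:3] if start else o['eef_pos']*1000 if isinstance(o['eef_pos'],np.ndarray) else np.array(o['eef_pos'])*1000,float)
    yaw=start[3] if start else np.degrees(o['tool_rot'][2])
    rows=[]
    h=yaw-180
    c=p[:2]+L*np.array([np.cos(np.radians(h)),np.sin(np.radians(h))]); zc=p[2]
    for cx,cy,hd,z,n in targets:
        c0,h0,z0=c.copy(),h,zc
        dh=(hd-h0+180)%360-180
        for k in range(1,n+1):
            t=k/n; ci=c0+t*(np.array([cx,cy])-c0); hi=h0+t*dh; zi=z0+t*(z-z0)
            a=np.radians(hi); tp=np.array([*(ci-L*np.array([np.cos(a),np.sin(a)])),zi])
            y=np.radians(yaw); X=np.array([np.cos(y),np.sin(y),0]);Y=np.array([np.sin(y),-np.cos(y),0])
            d=tp-p; r=[d@X,d@Y,-d[2]]; r=[float(np.round(v/q)*q) for v in r]
            dy=(hi+180-yaw+180)%360-180; az=float(np.round(-dy/q)*q)
            p=p+r[0]*X+r[1]*Y+np.array([0,0,-r[2]]); yaw-=az
            rows.append(r+[0,0,az,g])
        c,h,zc=np.array([cx,cy],float),h0+dh,z
    for i in range(0,len(rows),8): print(json.dumps(rows[i:i+8]).replace('.0,',',').replace(' ',''))
    print('end',p.round(1),round(yaw,1))
E
python3 - <<'E'
from plan import *
u=np.array([np.cos(np.radians(-50)),np.sin(np.radians(-50))]);c=np.array([496,330])-22*u
plan([(*c,-50,120,14)],0.15)
E
```

```text
[[-24,-17,9,0,0,2.5,0.15],[-25,-16.5,9,0,0,2.5,0.15],[-25.5,-15,8.5,0,0,2.5,0.15],[-26.5,-14,9,0,0,2.5,0.15],[-27,-12.5,9,0,0,2.5,0.15],[-28,-12,9,0,0,2.5,0.15],[-28,-10,9,0,0,2.5,0.15],[-28.5,-9.5,8.5,0,0,2.5,0.15]]
[[-29.5,-7.5,9,0,0,2.5,0.15],[-29.5,-7,9,0,0,2.5,0.15],[-30,-5,9,0,0,2.5,0.15],[-30,-4,8.5,0,0,2.5,0.15],[-30.5,-2.5,9,0,0,2.5,0.15],[-30.5,-1.5,9,0,0,2.5,0.15]]
end [456.2 377.5 120. ] 130.2
```

```bash
python3 -m crank '[[-24,-17,9,0,0,2.5,0.15],[-25,-16.5,9,0,0,2.5,0.15],[-25.5,-15,8.5,0,0,2.5,0.15],[-26.5,-14,9,0,0,2.5,0.15],[-27,-12.5,9,0,0,2.5,0.15],[-28,-12,9,0,0,2.5,0.15],[-28,-10,9,0,0,2.5,0.15],[-28.5,-9.5,8.5,0,0,2.5,0.15]]'
python3 -m crank '[[-29.5,-7.5,9,0,0,2.5,0.15],[-29.5,-7,9,0,0,2.5,0.15],[-30,-5,9,0,0,2.5,0.15],[-30,-4,8.5,0,0,2.5,0.15],[-30.5,-2.5,9,0,0,2.5,0.15],[-30.5,-1.5,9,0,0,2.5,0.15],[0,0,0,0,0,0,0.15],[0,0,0,0,0,0,0.15]]'
python3 - <<'E'
from h import *
cap('wrist','w1')
z=load('w1');P=cloud(z)
cv2.imwrite('pics/w1b.png',cv2.imread('pics/w1.png'))
Q=P.reshape(-1,3);m=(Q[:,2]>.045)&(Q[:,2]<.07)&(np.hypot(Q[:,0]-.496,Q[:,1]-.33)<.06)
r=cv2.minEnclosingCircle((Q[m,:2]*1000).astype(np.float32));print(m.sum(),r)
E
```

```text
time: 0.77
eef_pos: [0.339, 0.5159, 0.1736]
tool_rot: [-3.141, 0.0, 2.532]
contact_force: [0.5, 0.2, 0.5]
opening: 0.0364
finger_force: 0.0
time: 1.43
eef_pos: [0.4574, 0.3757, 0.1201]
tool_rot: [-3.14, 0.001, 2.268]
contact_force: [-0.7, 0.5, 1.1]
opening: 0.0363
finger_force: 0.0
5623 ((497.7925720214844, 330.1095275878906), 35.283470153808594)
```

View pics/w1.png

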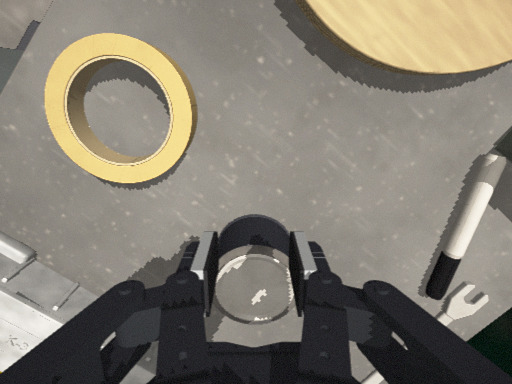

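The wrist view shows the tin's lid at (253,288) between the fingers, with the tape ring, marker and spanner clear. The tin is at (498,330) mm. Next: descend behind it, then the first leg.

Run:
```python
from plan import *
u=np.array([np.cos(np.radians(-50)),np.sin(np.radians(-50))]);c=np.array([498,330])-20*u
plan([(*c,-50,23,5),(498,330,-50,23,3),(572,242,-50,23,11),(577,205,-75,23,5),(577,115,-92,23,9),],0.15)
```

```text
[[-0.5,0.5,19.5,0,0,0,0.15],[-0.5,0,19.5,0,0,0,0.15],[-1,0.5,19.5,0,0,0,0.15],[-0.5,0,19.5,0,0,0,0.15],[-0.5,0.5,19.5,0,0,0,0.15],[-6.5,-0,-0,0,0,0,0.15],[-7,-0,-0,0,0,0,0.15],[-6.5,-0,-0,0,0,0,0.15]]
[[-10.5,-0,-0,0,0,0,0.15],[-10.5,-0,-0,0,0,0,0.15],[-10.5,-0,-0,0,0,0,0.15],[-10.5,-0,-0,0,0,0,0.15],[-10.5,-0,-0,0,0,0,0.15],[-10.5,-0,-0,0,0,0,0.15],[-10,-0.5,-0,0,0,0,0.15],[-10.5,0,-0,0,0,0,0.15]]
[[-10.5,0,-0,0,0,0,0.15],[-10.5,0,-0,0,0,0,0.15],[-10.5,0,-0,0,0,0,0.15],[-6.5,-0.5,-0,0,0,5,0.15],[-7,0,-0,0,0,5,0.15],[-7,1,-0,0,0,5,0.15],[-7,1,-0,0,0,5,0.15],[-7.5,2,-0,0,0,5,0.15]]
[[-9.5,-1.5,-0,0,0,2,0.15],[-10,-1,-0,0,0,2,0.15],[-10,-0.5,-0,0,0,2,0.15],[-9.5,-0,-0,0,0,1.5,0.15],[-10,-0,-0,0,0,2,0.15],[-10,0,-0,0,0,2,0.15],[-10,1,-0,0,0,2,0.15],[-10,1,-0,0,0,1.5,0.15]]
[[-10,1,-0,0,0,2,0.15]]
end [578.2 155.1  22.9] 88.1
```

```bash
python3 -m crank '[[-0.5,0.5,19.5,0,0,0,0.15],[-0.5,0,19.5,0,0,0,0.15],[-1,0.5,19.5,0,0,0,0.15],[-0.5,0,19.5,0,0,0,0.15],[-0.5,0.5,19.5,0,0,0,0.15],[0,0,0,0,0,0,0.15]]'
python3 -m crank '[[-6.5,0,0,0,0,0,0.15],[-7,0,0,0,0,0,0.15],[-7,0,0,0,0,0,0.15],[-7,0,0,0,0,0,0.15]]'
python3 - <<'E'
from plan import *
plan([(545,275,-55,23,7),(566,245,-67,23,4),(576,215,-78,23,4),(578,170,-88,23,5),(577,115,-92,23,5),],0.15)
E
```

```text
time: 1.98
eef_pos: [0.4571, 0.3772, 0.0205]
tool_rot: [-3.138, -0.001, 2.275]
contact_force: [0.2, -1.0, -0.6]
opening: 0.036
finger_force: 0.0
time: 2.32
eef_pos: [0.478, 0.3552, 0.0245]
tool_rot: [3.14, 0.0, 2.272]
contact_force: [-1.9, 0.9, 0.5]
opening: 0.0362
finger_force: 0.7
[[-9,0.5,0,0,0,0.5,0.15],[-9.5,0.5,0.5,0,0,1,0.15],[-9,0.5,0,0,0,0.5,0.15],[-9.5,1,0.5,0,0,1,0.15],[-9,1,0,0,0,0.5,0.15],[-9.5,1,0.5,0,0,1,0.15],[-9,1,0,0,0,0.5,0.15],[-9,2,0,0,0,3,0.15]]
[[-9.5,2.5,0,0,0,3,0.15],[-9,3,0,0,0,3,0.15],[-9,3.5,0,0,0,3,0.15],[-8,1.5,0,0,0,3,0.15],[-8,1.5,0,0,0,2.5,0.15],[-8,2,0,0,0,3,0.15],[-8,2.5,0,0,0,2.5,0.15],[-9,-0,0,0,0,2,0.15]]
[[-9,0,0,0,0,2,0.15],[-9,0.5,0,0,0,2,0.15],[-9,1,0,0,0,2,0.15],[-9,1,0,0,0,2,0.15],[-11,0,0,0,0,1,0.15],[-11,0,0,0,0,1,0.15],[-11,0.5,0,0,0,0.5,0.15],[-11,0.5,0,0,0,1,0.15]]
[[-11,0.5,0,0,0,0.5,0.15]]
end [578.4 154.8  23. ] 88.2
```

```bash
python3 -m crank '[[-9,0.5,0,0,0,0.5,0.15],[-9.5,0.5,0.5,0,0,1,0.15],[-9,0.5,0,0,0,0.5,0.15],[-9.5,1,0.5,0,0,1,0.15],[-9,1,0,0,0,0.5,0.15],[-9.5,1,0.5,0,0,1,0.15],[-9,1,0,0,0,0.5,0.15],[-9,2,0,0,0,3,0.15]]'
python3 -m crank '[[-9.5,2.5,0,0,0,3,0.15],[-9,3,0,0,0,3,0.15],[-9,3.5,0,0,0,3,0.15],[-8,1.5,0,0,0,3,0.15]]'
cat >> h.py <<'E'
def tin(f,view='top'):
    cap(view,f);Q=cloud(load(f)).reshape(-1,3);o=robot.get_obs()
    p=np.array(o['eef_pos'])*1000;h=o['tool_rot'][2]-np.pi;c=p[:2]+40*np.array([np.cos(h),np.sin(h)])
    m=(Q[:,2]>.048)&(Q[:,2]<.066)&(np.hypot(*(Q[:,:2]*1000-c).T)<50)
    q=(Q[m,:2]*1000).astype(np.float32)
    print('t',o['time'],'tcp',p.round(1),'head',np.degrees(h).round(1),'C',c.round(1),'F',np.round(o['contact_force'],1))
    if len(q)>5: print('tin',len(q),q.mean(0).round(1),np.round(cv2.minAreaRect(q)[:2],1).tolist(),cv2.minEnclosingCircle(q))
E
python3 - <<'E'
from h import *
tin('t2');tin('w2','wrist')
E
```

```text
time: 2.98
eef_pos: [0.5286, 0.3008, 0.0216]
tool_rot: [-3.141, 0.0, 2.13]
contact_force: [-0.3, 1.1, 0.1]
opening: 0.0364
finger_force: 0.4
time: 3.32
eef_pos: [0.5551, 0.2747, 0.0218]
tool_rot: [3.141, 0.0, 1.917]
contact_force: [0.2, 1.5, -0.5]
opening: 0.0361
finger_force: 0.2
t 3.3667 tcp [555.8 272.9  21.8] head -70.5 C [569.2 235.2] F [ 0.7 -1.3  0.7]
tin 314 [566.9 232.8] [[563.1, 231.9], [75.3, 57.7]] ((562.1980590820312, 241.31130981445312), 40.2897834777832)
t 3.4167 tcp [555.1 273.5  21.8] head -70.1 C [568.6 235.9] F [ 0.5 -0.3 -0.1]
tin 2983 [558.1 264.5] [[557.5, 269.2], [80.5, 21.5]] ((559.8689575195312, 262.3275146484375), 40.279720306396484)
```

View pics/w2.png

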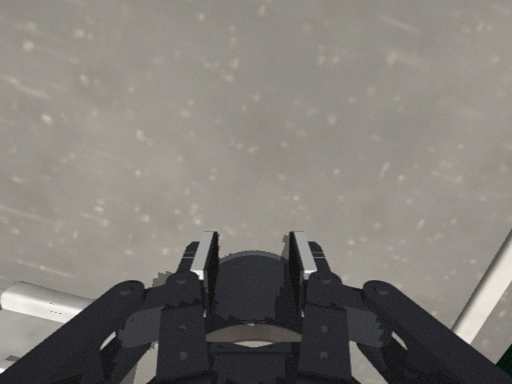

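The wrist view shows the tin nested centrally between the fingertips, with its wall centred at column 253. The casting is at lower left, clear. I'll replan from here.

Run:
```python
from plan import *
plan([(577,205,-80,23,4),(578,170,-89,23,4),(577,120,-95,23,5),(567,85,-104,23,4),(552,50,-112,23,4),(520,-20,-115,23,8)],0.15)
```

```text
[[-8,1,-0.5,0,0,2.5,0.15],[-8,1.5,-0,0,0,2.5,0.15],[-8,1.5,-0.5,0,0,2.5,0.15],[-8,2.5,-0,0,0,2.5,0.15],[-9,0,-0,0,0,2,0.15],[-8.5,1,-0,0,0,2.5,0.15],[-9,1,-0,0,0,2,0.15],[-8.5,1,-0,0,0,2.5,0.15]]
[[-10,0.5,-0,0,0,1,0.15],[-10,0.5,-0,0,0,1.5,0.15],[-10,1,-0,0,0,1,0.15],[-10,1.5,-0,0,0,1,0.15],[-10,1,-0,0,0,1.5,0.15],[-9,-0,-0,0,0,2,0.15],[-9,0,-0,0,0,2.5,0.15],[-9,0.5,-0,0,0,2,0.15]]
[[-9.5,1,-0,0,0,2.5,0.15],[-9,-0,-0,0,0,2,0.15],[-9.5,0,-0,0,0,2,0.15],[-9.5,0.5,-0,0,0,2,0.15],[-9.5,1,-0,0,0,2,0.15],[-10,-0,-0,0,0,0,0.15],[-9.5,-0,-0,0,0,0.5,0.15],[-9.5,-0,-0,0,0,0.5,0.15]]
[[-9.5,-0,-0,0,0,0.5,0.15],[-10,-0,-0,0,0,0,0.15],[-9.5,0,-0,0,0,0.5,0.15],[-9.5,0,-0,0,0,0.5,0.15],[-9.5,0.5,-0,0,0,0.5,0.15]]
end [537.   16.4  22.8] 64.9
```

Run:
```python
from plan import *
z=load('w2');P=cloud(z)*1000
a=np.radians(-70.1);f=np.array([np.cos(a),np.sin(a)]);n=np.array([-f[1],f[0]])
Q=P.reshape(-1,3);d=Q[:,:2]-np.array([555.1,273.5]);lat=d@n;fw=d@f
for z0 in range(5,100,8):
    m=(Q[:,2]>z0)&(Q[:,2]<z0+8)&(abs(lat)<70)&(abs(fw)<45)
    if m.sum()>10: print(z0,m.sum(),np.percentile(lat[m],[1,99]).round(),np.percentile(fw[m],[1,99]).round())
plan([(577,205,-80,23,4),(579,170,-88,23,4),(579,120,-93,23,5),(572,85,-102,23,4),(557,50,-110,23,4),(522,-20,-116,23,8)],0.15)
```

```text
5 639 [-17.  19.] [-9. 14.]
13 1139 [-29.  31.] [-11.  13.]
21 1451 [-30.  32.] [-11.  13.]
29 1679 [-30.  32.] [-11.  13.]
37 1856 [-29.  31.] [-11.  14.]
45 2431 [-35.  37.] [-13.  14.]
53 4197 [-47.  49.] [-14.  14.]
61 6747 [-51.  53.] [-13.  11.]
69 4065 [-54.  56.] [-17.  12.]
77 6766 [-56.  58.] [-18.   7.]
85 9015 [-59.  61.] [-18.  -3.]
93 3849 [-59.  62.] [-20. -10.]
[[-8,1,-0.5,0,0,2.5,0.15],[-8,1.5,-0,0,0,2.5,0.15],[-8,1.5,-0.5,0,0,2.5,0.15],[-8,2.5,-0,0,0,2.5,0.15],[-9,0,-0,0,0,2,0.15],[-8.5,1,-0,0,0,2,0.15],[-9,1,-0,0,0,2,0.15],[-8.5,1,-0,0,0,2,0.15]]
[[-10,0.5,-0,0,0,1,0.15],[-10,0.5,-0,0,0,1,0.15],[-10,1,-0,0,0,1,0.15],[-10,1,-0,0,0,1,0.15],[-10,1,-0,0,0,1,0.15],[-9,0,-0,0,0,2,0.15],[-9,1,-0,0,0,2.5,0.15],[-9,1,-0,0,0,2,0.15]]
[[-9,1,-0,0,0,2.5,0.15],[-9,-0.5,-0,0,0,2,0.15],[-9.5,0,-0,0,0,2,0.15],[-9.5,0.5,-0,0,0,2,0.15],[-9.5,0.5,-0,0,0,2,0.15],[-10,-0.5,-0,0,0,0.5,0.15],[-9.5,-0.5,-0,0,0,1,0.15],[-10,-0.5,-0,0,0,0.5,0.15]]
[[-9.5,-0.5,-0,0,0,1,0.15],[-10,0,-0,0,0,0.5,0.15],[-9.5,0,-0,0,0,1,0.15],[-10,0.5,-0,0,0,0.5,0.15],[-9.5,0,-0,0,0,1,0.15]]
end [539.5  16.2  22.8] 63.9
```

```bash
python3 -m crank '[[-8,1,-0.5,0,0,2.5,0.15],[-8,1.5,0,0,0,2.5,0.15],[-8,1.5,-0.5,0,0,2.5,0.15],[-8,2.5,0,0,0,2.5,0.15],[-9,0,0,0,0,2,0.15],[-8.5,1,0,0,0,2,0.15],[-9,1,0,0,0,2,0.15],[-8.5,1,0,0,0,2,0.15]]'
python3 -m crank '[[-10,0.5,0,0,0,1,0.15],[-10,0.5,0,0,0,1,0.15],[-10,1,0,0,0,1,0.15],[-10,1,0,0,0,1,0.15],[-10,1,0,0,0,1,0.15]]'
python3 - <<'E'
from plan import *
tin('t3')
im=cv2.imread('pics/t3.png');cv2.imwrite('pics/t3c.png',cv2.resize(im[110:270,150:390],(720,480),interpolation=cv2.INTER_CUBIC))
plan([(572,85,-102,23,4),(557,50,-110,23,4),(522,-20,-116,23,8)],0.15)
E
```

```text
time: 4.08
eef_pos: [0.5767, 0.2111, 0.0228]
tool_rot: [-3.142, 0.0, 1.605]
contact_force: [0.1, 1.3, -0.6]
opening: 0.0364
finger_force: 0.3
time: 4.5
eef_pos: [0.5807, 0.1611, 0.0228]
tool_rot: [3.142, 0.0, 1.52]
contact_force: [-0.1, 1.1, -0.1]
opening: 0.0363
finger_force: 0.3
t 4.55 tcp [580.9 158.3  22.9] head -93.1 C [578.7 118.4] F [-0.4 -1.3 -0.2]
tin 303 [574.7 116.8] [[572.2, 118.4], [58.1, 74.4]] ((573.7598266601562, 126.30299377441406), 39.70172882080078)
[[-8.5,0.5,-0,0,0,2,0.15],[-8.5,0.5,-0,0,0,2.5,0.15],[-8.5,1,-0,0,0,2,0.15],[-8.5,1,-0,0,0,2.5,0.15],[-9.5,-0,-0,0,0,2,0.15],[-9.5,-0.5,-0,0,0,2,0.15],[-9.5,0.5,-0,0,0,2,0.15],[-9.5,0.5,-0,0,0,2,0.15]]
[[-9.5,-0.5,-0,0,0,0.5,0.15],[-9.5,-0.5,-0,0,0,1,0.15],[-10,-0.5,-0,0,0,0.5,0.15],[-9.5,-0,-0,0,0,1,0.15],[-10,-0,-0,0,0,0.5,0.15],[-10,-0,-0,0,0,1,0.15],[-9.5,0,-0,0,0,0.5,0.15],[-10,0.5,-0,0,0,1,0.15]]
end [539.7  15.7  22.9] 63.9
```

View pics/t3c.png

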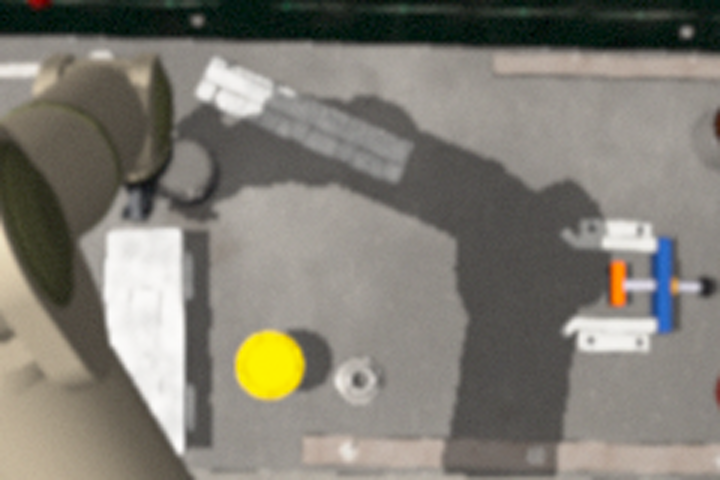

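The tin is at about (187,170) in the crop. It is clear of the casting's top edge (row 228) and of the rail's end at about (230,120). Continuing.

```bash
python3 -m crank '[[-8.5,0.5,0,0,0,2,0.15],[-8.5,0.5,0,0,0,2.5,0.15],[-8.5,1,0,0,0,2,0.15],[-8.5,1,0,0,0,2.5,0.15],[-9.5,0,0,0,0,2,0.15],[-9.5,-0.5,0,0,0,2,0.15],[-9.5,0.5,0,0,0,2,0.15],[-9.5,0.5,0,0,0,2,0.15]]'
python3 -m crank '[[-9.5,-0.5,0,0,0,0.5,0.15],[-9.5,-0.5,0,0,0,1,0.15],[-10,-0.5,0,0,0,0.5,0.15],[-9.5,0,0,0,0,1,0.15],[-10,0,0,0,0,0.5,0.15],[-10,0,0,0,0,1,0.15],[-9.5,0,0,0,0,0.5,0.15],[-10,0.5,0,0,0,1,0.15]]'
python3 - <<'E'
from plan import *
tin('t4')
plan([(487,-90,-114,23,8),(473,-140,-103,23,6),(467,-190,-93,23,6),(467,-225,-90,23,5)],0.15)
E
```

```text
time: 5.22
eef_pos: [0.5704, 0.0902, 0.0228]
tool_rot: [3.142, 0.0, 1.221]
contact_force: [-0.2, 1.0, 0.3]
opening: 0.036
finger_force: 0.5
time: 5.88
eef_pos: [0.5397, 0.0186, 0.0228]
tool_rot: [-3.142, -0.0, 1.119]
contact_force: [0.0, 0.6, 1.4]
opening: 0.0362
finger_force: 0.5
t 5.9333 tcp [538.8  16.1  22.9] head -116.1 C [521.2 -19.8] F [-0.5 -2.3 -0.2]
tin 218 [511.5 -24.6] [[511.0, -25.5], [41.2, 67.5]] ((520.6290283203125, -17.229936599731445), 34.11470413208008)
[[-10,-0,-0,0,0,-0.5,0.15],[-9.5,-0.5,-0,0,0,-0,0.15],[-10,-0,-0,0,0,-0.5,0.15],[-9.5,-0.5,-0,0,0,-0,0.15],[-10,-0.5,-0,0,0,-0.5,0.15],[-9.5,-0,-0,0,0,-0,0.15],[-10,-0.5,-0,0,0,-0.5,0.15],[-9.5,-0.5,-0,0,0,-0,0.15]]
[[-8.5,-0,-0,0,0,-2,0.15],[-9,-0.5,-0,0,0,-2,0.15],[-8.5,-0.5,-0,0,0,-1.5,0.15],[-8.5,-1,-0,0,0,-2,0.15],[-9,-1,-0,0,0,-2,0.15],[-8.5,-1.5,-0,0,0,-1.5,0.15],[-8.5,-0,-0,0,0,-2,0.15],[-8,-0.5,-0,0,0,-1.5,0.15]]
[[-8.5,-1,-0,0,0,-1.5,0.15],[-8.5,-1,-0,0,0,-2,0.15],[-8.5,-1,-0,0,0,-1.5,0.15],[-8.5,-1.5,-0,0,0,-1.5,0.15],[-7,-0,-0,0,0,-0.5,0.15],[-7,-0.5,-0,0,0,-1,0.15],[-7,-0,-0,0,0,-0.5,0.15],[-7,-0.5,-0,0,0,-0.5,0.15]]
[[-7,-0,-0,0,0,-0.5,0.15]]
end [ 467.2 -185.2   22.9] 89.9
```

```bash
python3 -m crank '[[-10,0,0,0,0,-0.5,0.15],[-9.5,-0.5,0,0,0,0,0.15],[-10,0,0,0,0,-0.5,0.15],[-9.5,-0.5,0,0,0,0,0.15],[-10,-0.5,0,0,0,-0.5,0.15],[-9.5,0,0,0,0,0,0.15],[-10,-0.5,0,0,0,-0.5,0.15],[-9.5,-0.5,0,0,0,0,0.15]]'
python3 -m crank '[[-8.5,0,0,0,0,-2,0.15],[-9,-0.5,0,0,0,-2,0.15],[-8.5,-0.5,0,0,0,-1.5,0.15],[-8.5,-1,0,0,0,-2,0.15],[-9,-1,0,0,0,-2,0.15],[-8.5,-1.5,0,0,0,-1.5,0.15],[-8.5,0,0,0,0,-2,0.15],[-8,-0.5,0,0,0,-1.5,0.15]]'
python3 -m crank '[[-8.5,-1,0,0,0,-1.5,0.15],[-8.5,-1,0,0,0,-2,0.15],[-8.5,-1,0,0,0,-1.5,0.15],[-8.5,-1.5,0,0,0,-1.5,0.15],[-7,0,0,0,0,-0.5,0.15]]'
python3 - <<'E'
from plan import *
tin('t5')
im=cv2.imread('pics/t5.png');cv2.imwrite('pics/t5c.png',cv2.resize(im[150:260,250:410],(800,550),interpolation=cv2.INTER_CUBIC))
z=load('t5');P=cloud(z);s=.64
for n,(u0,v0,u1,v1,h0,h1) in dict(upper=(522,280,574,304,.016,.034),lower=(522,335,574,360,.016,.034),stop=(545,304,566,335,.014,.045)).items():
    Q=P[int(v0*s):int(v1*s),int(u0*s):int(u1*s)].reshape(-1,3);Q=Q[(Q[:,2]>h0)&(Q[:,2]<h1)];q=(Q[:,:2]*1000).astype(np.float32)
    if len(q)>5:print(n,len(q),cv2.boxPoints(cv2.minAreaRect(q)).round(0).tolist(),np.sort(q[:,1])[-3:])
E
```

```text
time: 6.6
eef_pos: [0.5046, -0.0514, 0.0228]
tool_rot: [3.142, 0.0, 1.155]
contact_force: [0.5, 1.1, 0.2]
opening: 0.0362
finger_force: 0.3
time: 7.27
eef_pos: [0.4795, -0.115, 0.0228]
tool_rot: [-3.141, 0.0, 1.41]
contact_force: [0.3, 0.8, -0.1]
opening: 0.0362
finger_force: 0.3
time: 7.68
eef_pos: [0.4706, -0.1554, 0.0228]
tool_rot: [-3.141, 0.0, 1.532]
contact_force: [-0.6, 0.2, -0.1]
opening: 0.0365
finger_force: 0.3
t 7.7333 tcp [ 470.8 -156.9   22.9] head -92.4 C [ 469.1 -196.8] F [-0.6 -0.7 -0.1]
upper 31 [[505.0, -378.0], [518.0, -378.0], [519.0, -354.0], [506.0, -354.0]] [-357.6842  -356.54837 -354.17435]
lower 39 [[419.0, -346.0], [419.0, -377.0], [429.0, -376.0], [428.0, -345.0]] [-347.08258 -346.61053 -345.53928]
stop 6 [[464.0, -358.0], [464.0, -362.0], [471.0, -361.0], [471.0, -357.0]] [-359.13098 -358.69797 -357.72247]
```

View pics/t5c.png

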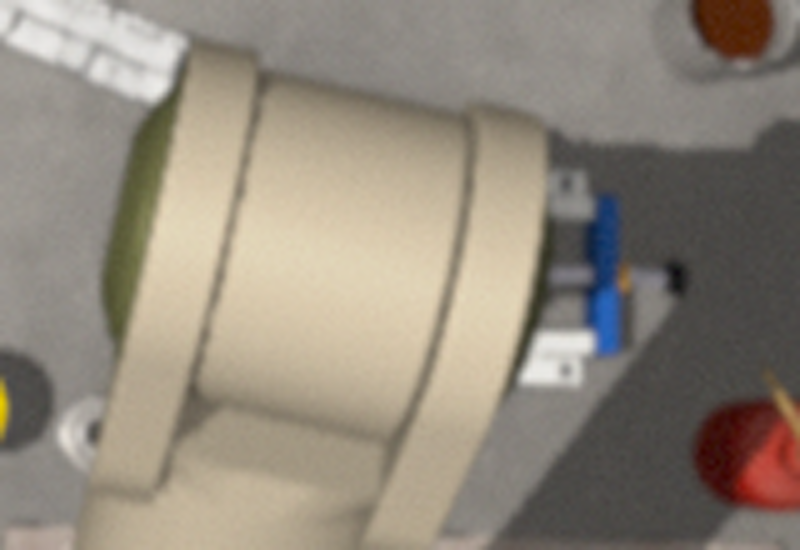

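The arm hides the tin from above (crop columns 110-550), and the bay's rear shows at (600,270). I'll use the scene camera instead.

Run:
```python
from plan import *
tin('s5','scene')
im=cv2.imread('pics/s5.png');cv2.imwrite('pics/s5c.png',cv2.resize(im[190:300,250:400],(750,550),interpolation=cv2.INTER_CUBIC))
plan([(467.5,-235,-90,22,6),(467.5,-270,-90,22,6)],0.15)
```

```text
t 7.7833 tcp [ 471.  -156.    22.8] head -92.4 C [ 469.3 -196. ] F [ 0.1 -0.6 -0. ]
tin 246 [ 463.  -194.2] [[466.6, -193.3], [68.4, 68.8]] ((467.9017639160156, -188.4347686767578), 39.83770751953125)
[[-6.5,-0.5,0,0,0,-0.5,0.15],[-6.5,-0,0.5,0,0,-0.5,0.15],[-6.5,-0.5,-0,0,0,-0,0.15],[-6.5,-0.5,0,0,0,-0.5,0.15],[-6.5,-0.5,0,0,0,-0.5,0.15],[-6.5,-0.5,0.5,0,0,-0.5,0.15],[-6,-0,-0,0,0,0,0.15],[-5.5,-0,-0,0,0,0,0.15]]
[[-6,-0,-0,0,0,0,0.15],[-6,-0,-0,0,0,0,0.15],[-5.5,-0,-0,0,0,0,0.15],[-6,-0,-0,0,0,0,0.15]]
end [ 467.6 -229.9   21.8] 90.1
```

View pics/s5c.png

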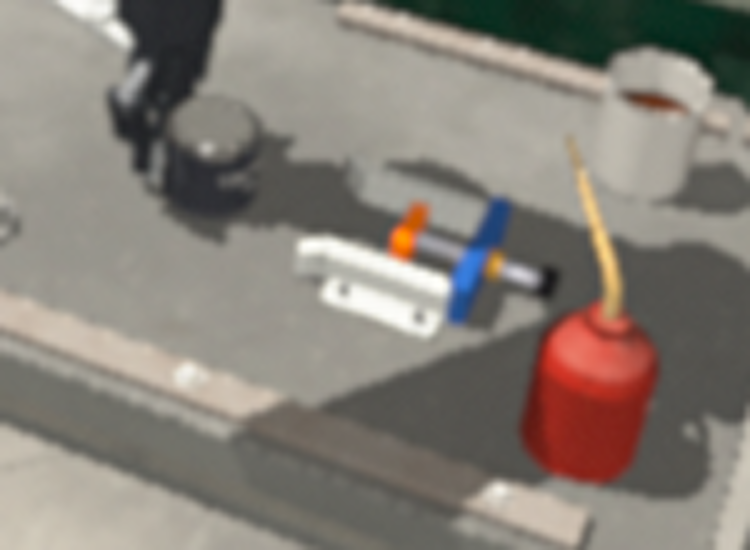

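The scene crop shows the tin upright at (212,150) against the fingertips, with the bay mouth ahead at (300-360,165-260). Moving up to the mouth now.

```bash
python3 -m crank '[[-6.5,-0.5,0,0,0,-0.5,0.15],[-6.5,0,0.5,0,0,-0.5,0.15],[-6.5,-0.5,0,0,0,0,0.15],[-6.5,-0.5,0,0,0,-0.5,0.15],[-6.5,-0.5,0,0,0,-0.5,0.15],[-6.5,-0.5,0.5,0,0,-0.5,0.15],[-6,0,0,0,0,0,0.15],[-5.5,0,0,0,0,0,0.15]]'
python3 -m crank '[[-6,0,0,0,0,0,0.15],[-5,0,0,0,0,0,0.15],[-4,0,0,0,0,0,0.15],[-3,0,0,0,0,0,0.15],[0,0,0,0,0,0,0.15],[0,0,0,0,0,0,0.15]]'
python3 - <<'E'
from plan import *
tin('s6','scene')
fs=[]
for i in range(3):
    tin('x','scene');
E
```

```text
time: 8.45
eef_pos: [0.4677, -0.2056, 0.0218]
tool_rot: [-3.142, 0.0, 1.573]
contact_force: [-0.1, 1.5, -0.1]
opening: 0.0363
finger_force: 0.4
time: 8.95
eef_pos: [0.4679, -0.223, 0.0218]
tool_rot: [3.141, 0.0, 1.573]
contact_force: [0.8, 0.0, 0.3]
opening: 0.0362
finger_force: 0.0
t 9.0 tcp [ 467.9 -222.8   21.8] head -89.8 C [ 468.  -262.8] F [ 0.6 -0.4  0.1]
tin 247 [ 461.9 -261.8] [[467.2, -259.4], [71.8, 70.5]] ((468.2092590332031, -254.90199279785156), 40.99709701538086)
t 9.05 tcp [ 467.9 -222.7   21.8] head -89.8 C [ 468.  -262.7] F [-1.  -0.9  1.3]
tin 250 [ 462.1 -261.9] [[466.8, -261.8], [69.4, 65.4]] ((465.07244873046875, -257.05712890625), 38.61090087890625)
t 9.1 tcp [ 467.9 -222.6   21.8] head -89.8 C [ 468.  -262.6] F [ 0.2 -0.2  0.5]
tin 251 [ 461.9 -262. ] [[466.3, -259.6], [70.5, 70.5]] ((469.5779113769531, -254.51296997070312), 41.4177360534668)
t 9.15 tcp [ 467.9 -222.5   21.8] head -89.8 C [ 468.1 -262.5] F [ 0.2  0.7 -0.3]
tin 253 [ 461.5 -261.6] [[467.4, -261.4], [66.9, 72.8]] ((464.33984375, -255.0122833251953), 40.76601028442383)
```

```bash
python3 -m crank '[[-2.5,0,0,0,0,0,0.15],[-2.5,0,0,0,0,0,0.15],[-2.5,0,0,0,0,0,0.15],[-2.5,0,0,0,0,0,0.15],[-2.5,0,0,0,0,0,0.15],[-2.5,0,0,0,0,0,0.15],[-2.5,0,0,0,0,0,0.15],[-2.5,0,0,0,0,0,0.15]]'
for i in 1 2 ; do python3 -m crank '[[-1,0,0,0,0,0,0.15],[-1,0,0,0,0,0,0.15],[-1,0,0,0,0,0,0.15]]'; done
python3 - <<'E'
from h import *
tin('s7','scene')
im=cv2.imread('pics/s7.png');cv2.imwrite('pics/s7c.png',cv2.resize(im[200:270,280:380],(800,560),interpolation=cv2.INTER_CUBIC))
E
```

```text
time: 9.82
eef_pos: [0.4679, -0.2431, 0.0218]
tool_rot: [3.142, -0.0, 1.574]
contact_force: [0.3, 0.1, -0.3]
opening: 0.0365
finger_force: 0.1
time: 10.07
eef_pos: [0.4679, -0.2459, 0.0218]
tool_rot: [-3.142, -0.0, 1.574]
contact_force: [0.1, 0.8, -0.0]
opening: 0.0364
finger_force: 0.1
time: 10.32
eef_pos: [0.468, -0.2488, 0.0218]
tool_rot: [3.142, -0.0, 1.574]
contact_force: [-0.1, 0.7, -1.2]
opening: 0.0363
finger_force: 0.1
t 10.3667 tcp [ 467.9 -249.1   21.8] head -89.8 C [ 468.1 -289.1] F [ 0.   0.8 -0.4]
tin 254 [ 462.  -287.4] [[467.1, -288.7], [73.4, 64.6]] ((466.7008361816406, -281.8739013671875), 39.187225341796875)
```

View pics/s7c.png

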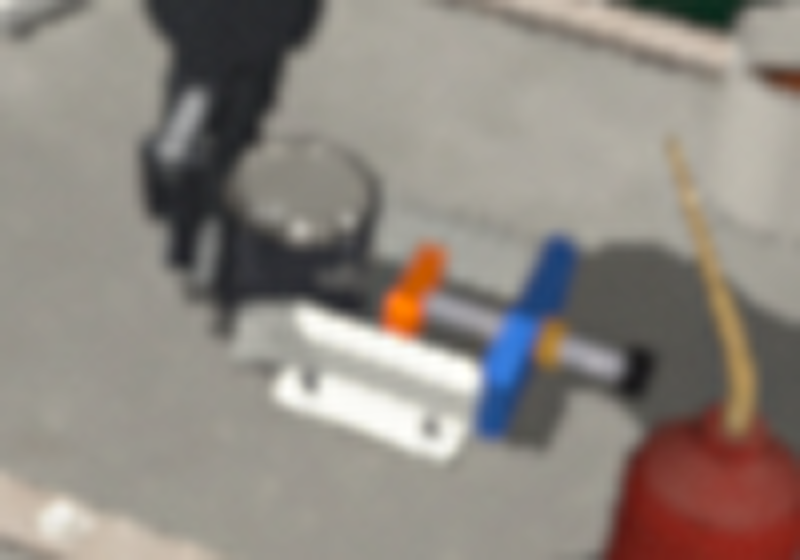

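The tin is in the bay mouth with its lid at (300,190), and the orange stop is a short gap ahead at (410,290). Now I'll feel forward.

```bash
python3 -m crank '[[-1,0,0,0,0,0,0.15],[-1,0,0,0,0,0,0.15],[-1,0,0,0,0,0,0.15]]' | grep -E 'pos|con'; for i in 1 2 ; do python3 -m crank '[[-1,0,0,0,0,0,0.15],[-1,0,0,0,0,0,0.15]]'| grep -E 'pos|con|ger_'; done
```

```text
eef_pos: [0.4679, -0.2519, 0.0218]
contact_force: [0.4, 0.7, 0.5]
eef_pos: [0.468, -0.2539, 0.0218]
contact_force: [-0.1, 1.2, 0.2]
finger_force: 0.2
eef_pos: [0.468, -0.2559, 0.0218]
contact_force: [-0.6, 1.1, 0.3]
finger_force: 0.2
```

```bash
for i in 1 2 3 4; do python3 -m crank '[[-0.5,0,0,0,0,0,0.15]]'| grep -E 'pos|con|ger_'|tr '\n' ' ';echo; done
```

```text
eef_pos: [0.4679, -0.2565, 0.0218] contact_force: [-0.8, 1.3, -0.3] finger_force: 0.2 
eef_pos: [0.4679, -0.2569, 0.0218] contact_force: [-0.1, 1.6, 0.7] finger_force: 0.2 
eef_pos: [0.468, -0.2573, 0.0218] contact_force: [-0.5, 1.2, -1.2] finger_force: 0.2 
eef_pos: [0.468, -0.2578, 0.0218] contact_force: [0.4, 1.9, 0.1] finger_force: 0.2
```

```bash
for i in 1 2; do python3 -m crank '[[-0.5,0,0,0,0,0,0.15]]'| grep -E 'pos|con|ger_'|tr '\n' ' ';echo; done
```

```text
eef_pos: [0.4679, -0.2583, 0.0218] contact_force: [-0.4, 0.2, -0.6] finger_force: 0.2 
eef_pos: [0.468, -0.2588, 0.0218] contact_force: [-0.0, 0.8, 0.0] finger_force: 0.2
```

```bash
for i in 1 2 3; do python3 -m crank '[[-0.5,0,0,0,0,0,0.15]]'| grep -E 'pos|con|ger_'|tr '\n' ' ';echo; done
```

```text
eef_pos: [0.468, -0.2593, 0.0218] contact_force: [0.1, 0.7, 0.7] finger_force: 0.2 
eef_pos: [0.468, -0.2598, 0.0218] contact_force: [0.1, 1.2, 0.7] finger_force: 0.2 
eef_pos: [0.468, -0.2603, 0.0218] contact_force: [-0.1, 1.0, 0.1] finger_force: 0.2
```

```bash
for i in 1 2; do python3 -m crank '[[-0.5,0,0,0,0,0,0.15]]'| grep -E 'pos|con|ger_'|tr '\n' ' ';echo; done
```

```text
eef_pos: [0.468, -0.2609, 0.0218] contact_force: [-0.1, 1.2, -0.0] finger_force: 0.2 
eef_pos: [0.468, -0.2614, 0.0218] contact_force: [0.2, 0.8, 0.1] finger_force: 0.2
```

```bash
for i in 1 2 3; do python3 -m crank '[[-0.5,0,0,0,0,0,0.15]]'| grep -E 'pos|con|ger_'|tr '\n' ' ';echo; done
```

```text
eef_pos: [0.468, -0.2619, 0.0218] contact_force: [0.3, 1.1, -0.3] finger_force: 0.2 
eef_pos: [0.468, -0.2624, 0.0218] contact_force: [-0.2, 0.8, -0.8] finger_force: 0.2 
eef_pos: [0.4679, -0.2629, 0.0218] contact_force: [-0.6, 1.4, -0.9] finger_force: 0.2
```

```bash
for i in 1 2; do python3 -m crank '[[-0.5,0,0,0,0,0,0.15]]'| grep -E 'pos|con|ger_'|tr '\n' ' ';echo; done
```

```text
eef_pos: [0.4679, -0.2631, 0.0218] contact_force: [0.3, 3.9, 1.0] finger_force: 1.0 
eef_pos: [0.4679, -0.2631, 0.0218] contact_force: [0.6, 5.4, 1.6] finger_force: 1.7
```

```bash
for i in 1 2; do python3 -m crank '[[-0.1,0,0,0,0,0,0.15]]'| grep -E 'pos|con|ger_'|tr '\n' ' ';echo; done
```

```text
eef_pos: [0.4679, -0.2631, 0.0218] contact_force: [0.1, 5.4, 0.6] finger_force: 1.5 
eef_pos: [0.4679, -0.2631, 0.0218] contact_force: [0.3, 6.1, 0.9] finger_force: 1.7
```

```bash
for i in 1 2; do python3 -m crank '[[0,0,0,0,0,0,0.15]]'| grep -E 'pos|con|ger_'|tr '\n' ' ';echo; done
```

```text
eef_pos: [0.4679, -0.2631, 0.0218] contact_force: [0.5, 5.7, 1.3] finger_force: 1.6 
eef_pos: [0.4679, -0.2631, 0.0218] contact_force: [0.7, 4.6, 2.2] finger_force: 1.6
```

```bash
python3 -m crank '[[-0.1,0,0,0,0,0,0.15],[0,0,0,0,0,0,0.15],[0,0,0,0,0,0,0.15],[0,0,0,0,0,0,0.15]]'| grep -E 'pos|con|ger_'|tr '\n' ' ';echo; python3 -m crank '[[0,0,0,0,0,0,0.15],[0,0,0,0,0,0,0.15],[0,0,0,0,0,0,0.15],[0,0,0,0,0,0,0.15]]'| grep -E 'pos|con|ger_'|tr '\n' ' '
 python3 -m crank '[[-0.1,0,0,0,0,0,0.15]]'| grep -E 'pos|con|ger_'|tr '\n' ' '
```

```text
eef_pos: [0.4679, -0.2631, 0.0218] contact_force: [-0.1, 4.4, 2.1] finger_force: 1.7 
eef_pos: [0.4679, -0.2631, 0.0218] contact_force: [0.8, 5.5, 1.7] finger_force: 1.7 eef_pos: [0.4679, -0.2631, 0.0218] contact_force: [0.1, 5.9, 1.8] finger_force: 1.8
```

```bash
python3 -m crank '[[-0.1,0,0,0,0,0,0.15],[0,0,0,0,0,0,0.15],[0,0,0,0,0,0,0.15],[0,0,0,0,0,0,0.15],[0,0,0,0,0,0,0.15],[0,0,0,0,0,0,0.15],[0,0,0,0,0,0,0.15]]'| grep -E 'pos|con|ger_'|tr '\n' ' '
python3 -m crank '[[1,0,0,0,0,0,0.15],[2,0,0,0,0,0,0.15],[4,0,0,0,0,0,0.15],[8,0,0,0,0,0,0.15],[12,0,0,0,0,0,0.15],[15,0,0,0,0,0,0.15],[15,0,0,0,0,0,0.15],[10,0,0,0,0,0,0.15]]'
python3 -m crank '[[0,0,-15,0,0,0,0.15],[0,0,-30,0,0,0,0.15],[15,0,-35,0,0,0,0.15],[30,0,-35,0,0,0,0.15],[35,0,-30,0,0,0,0.15],[35,0,-15,0,0,0,0.15],[35,0,0,0,0,0,0.15],[20,0,0,0,0,0,0.15]]'
python3 - <<'E'
from h import *
cap('scene','s8');cap('top','t8')
a=cv2.imread('pics/s8.png')[200:270,280:380];b=cv2.imread('pics/t8.png')[165:245,320:420]
cv2.imwrite('pics/f8.png',np.hstack([cv2.resize(a,(400,400)),cv2.resize(b,(400,400),interpolation=cv2.INTER_CUBIC)]))
P=cloud(load('t8'));Q=P.reshape(-1,3)*1000
m=(Q[:,2]>48)&(Q[:,2]<66)&(np.hypot(Q[:,0]-468,Q[:,1]+303)<50);print('tin',m.sum(),cv2.minAreaRect(Q[m,:2].astype(np.float32)))
m=(Q[:,2]>20)&(Q[:,2]<45)&(abs(Q[:,0]-467)<18)&(Q[:,1]<-340)&(Q[:,1]>-375);q=Q[m];print('stop rear/front',m.sum(),q[:,1].min(),q[:,1].max())
z=load('top0');
E
```

```text
eef_pos: [0.4679, -0.2631, 0.0218] contact_force: [-0.0, 5.5, 1.6] finger_force: 1.8 time: 14.62
eef_pos: [0.4677, -0.1949, 0.0218]
tool_rot: [-3.141, -0.001, 1.575]
contact_force: [0.2, -0.2, -0.6]
opening: 0.0363
finger_force: 0.0
time: 15.28
eef_pos: [0.4673, -0.0294, 0.1768]
tool_rot: [3.139, -0.001, 1.577]
contact_force: [-0.6, 0.8, -0.7]
opening: 0.0361
finger_force: 0.0
tin 373 ((466.66607666015625, -301.3946228027344), (63.303253173828125, 68.33992767333984), 1.5751802921295166)
stop rear/front 38 -373.510347850263 -340.05772665193984
```

View pics/f8.png

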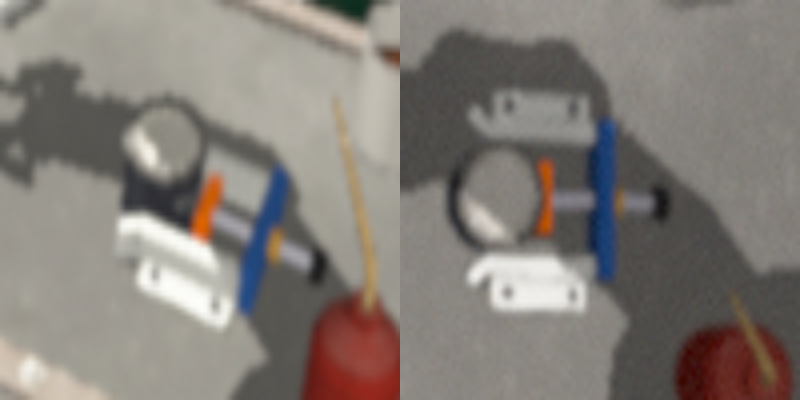

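The tin stands upright in the bay mouth, against the orange stop at (545,197) in the top view. The robot is clear.

```bash
python3 -m crank '[[0,0,0,0,0,0,0.15],[0,0,0,0,0,0,0.15]]' | head -2; python3 -c "
from bench import robot
print(robot.sign_off())"
```

```text
time: 15.55
eef_pos: [0.467, -0.0341, 0.1755]
the job is handed in; nothing more can be done
None
```

The tin was pushed round the rail and casting into the bay and pressed on the stop at about 5 N (5.5 N measured, about 1 N of it friction) for over a second. I left it standing against the stop with the robot clear and handed the job in at 15.6 s; no verdict came back.

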